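# Clamp a drive unit in the quick-slide vice

### The job

The drive unit standing alone at the front of the bench is to be held for fitting its horn. Stand it upright on the bed of the quick-slide vice, in front of the V of the fixed jaw, and let go of it; then squeeze the red release lever against the black grip, keep it squeezed while you slide the jaw up until its sprung pad presses the unit firmly into the V, and let the lever go so that its pawl drops home in a notch. The vice alone must then hold the unit with 8 to 18 N; the thin can dents, so never let the pad press it with more than 25 N. Leave the other things on the bench where they are.

Things in the scene. Friction and masses are not known exactly. Their poses are not given: they have to be found in the camera images.
- quick_vice: Quick-slide bench vice fixed to the bench, grey base 267 x 80 mm. Origin: under its middle, on the bench; x along the rail in the closing direction (from the hand grip to the fixed V jaw), y left of that, z up. Bed: smooth steel plate in front of the V, top at z 10 mm, x 0 to 86, y -37 to 37 mm.
- vice_seat (a point): Point on the bed's top at vice x 50.5 mm, y 0; axes as the vice. A unit's axis stands here when it touches both faces of the V at nominal screw setting; see v_jaw. A unit set down 15 to 19 mm short of it (towards -x) and up to 3 mm to a side always clears the V and the open jaw, and is pushed along the bed and centred in the V as the jaw closes.
- v_jaw (a point): Nominal apex of the fixed jaw's upright 90 degree steel V, at vice x 86.5 mm, 42 mm above the bench; axes as the vice. The V opens towards -x, is 44 mm wide over its tips, 18 to 66 mm above the bench. This is the nominal point: an adjusting screw, not measured, has the V up to 12 mm nearer or farther along x each time.
- unit_center (a point): Centre (half-way up) of the drive unit to be clamped: black lower part, light grey can on top, 51 mm in diameter (56 x 52 mm over a small connector), 64 mm tall, 0.2 kg, upright, z up. It stands alone on the bench in front of the trays; grip the can from above.
- jaw_grip (a point): On the sliding jaw, 78 mm above the bench, about midway between the grip faces when squeezed; axes as the vice. Outer faces at this height: black fixed grip y = -20 mm; red lever y = +30 released, +17 squeezed to its stop. Both span x -15 to +15 mm, 45 to 100 mm above the bench; nothing stands beside them.
- cross_head (a point): Centre of the flat back face (facing -x) of the blue cross-head, on the sliding jaw 20 mm ahead of jaw_grip, 70 mm above the bench; axes as the vice. The cross-head is 76 mm wide in y, 14 mm thick, its top 82 mm above the bench. Fingers that squeeze the grips and bear on this face push the jaw forward and keep it from springing back.
- pad_rest (a point): Where the centre of the sprung pad's face is when nothing presses it, fixed on the sliding jaw 68 mm ahead of jaw_grip, 46 mm above the bench; axes as the vice. The pad is a 26 mm rubber disc; pressed in, it pushes with 2.4 N at first and 1.2 N more per mm, and is solid after 15 mm (20 N).
- vice_jaw (a joint): Position of the sliding jaw along the vice's x, m: 0 fully open, larger is more closed, up to 0.080. It starts in a notch between 0 and 0.018. Sliding it with the lever squeezed takes about 2 N, some 0.5 N more while it pushes the loose unit along the bed. Released, the pawl locks it both ways. Notches are 5 mm apart, with 0.3 mm of play either way.
- vice_lever (a joint): Angle of the red release lever, rad: 0 released, pawl home in a notch; 0.32 squeezed to its stop; pawl clear above 0.18. Hinged 38 mm above the bench; spring 7 N to 14 N at jaw_grip height. Let go between notches the pawl stays on a tooth, the lever part way; it drops in as the jaw moves back (a pressed pad pushes it) or on to a notch. Caught half-way under load, it drops home if the jaw is nudged 1 to 3 mm forward.
- horn_plate: Black square horn adapter, 64 x 64 x 24 mm, lying on the bench; origin at the centre of its underside. Leave alone.
- marker: White marker pen with a blue cap, 135 mm long, lying on the bench; origin under its middle. Leave alone.
- tape_roll: Yellow tape roll, 69 mm across, 24 mm high; origin at the centre of its underside. Leave alone.
- screwdriver: Screwdriver with a red handle, 194 mm long, lying; origin under its middle. Leave alone.
- caliper: Steel slide caliper, 235 mm long, lying; origin under its middle. Leave alone.
- ring_gauge: Grey knurled ring, 70 mm across, 16 mm high, lying; origin at the centre of its underside. Leave alone.
Things that resemble listed ones, but are neither listed nor needed, are in the scene too. Leave any brown look-alike of the part that bears unit_center alone.

How it is judged:
By the outcome, as a careful person would: the job done as asked, in the order asked, and still so for the second after the job is handed in, with the robot touching nothing.
It also fails if it takes over 67 s, if anything falls off the work surface, if the arm or the gripper's body presses on something with over 40 N, if the wrist force passes 120 N, or if a joint passes its speed limit or range.

### The arm

A 6-joint arm with a two-finger parallel gripper is mounted at the origin on a cart in front of the work surface, level with it; the furniture and walls round the work are solid. World frame = base frame: x ahead of the robot, y to its left, z up, the work surface at z = 0. Lengths are in m, angles in rad, forces in N, time in s.
With the tool pointing down it reaches from about 0.35 to 0.775 m from the base axis. Payload 7.3 kg.
Tool frame: the origin (TCP) lies at the very end of the fingers, on their centre line; the grasp point (between the pads) lies 19 mm behind it; z points along the fingers, y is the line along which they close (so a half turn about z gives the same grasp; the last joint's range is limited). The gripper opens to 92 mm and grips with 3 to 60 N. Pads are 19 mm wide; open, the fingers measure 130 mm over their backs; the gripper's body (75 mm by 190 mm) begins 47 mm behind the grasp point.
Start: joints at [1.125, 0.342, 1.524, -0, 1.275, -0.146], TCP at [0.155, 0.502, 0.227] pointing down, gripper open.
Joint ranges: [-2.53, 2.53], [-0.77, 2.02], [0.04, 2.7], [-1, 4.14], [0.28, 2.66], [-3.11, 3.11]. Speed limits (rad/s): [2.57, 2.57, 3.14, 3.14, 3.14, 3.14].

### API

Orientations are given as [roll, pitch, yaw] about the fixed x, y, z axes, in that order (R = Rz(yaw) Ry(pitch) Rx(roll)).
In Python, from cell import observe, read_camera, get_calibration, hand_in, search_frame gives the robot as it stands.
- The arm moves only by the tool step_arm, never from a script. Its argument "commands" is a list of rows, each an object with "translation": the shift along the tool's x, y, z in mm, a list of three; "roll": the turn about the tool's z in rad. In form: [{"translation": [x, y, z], "roll": roll}, ...]. A call has 1 to 20 rows; each row shifts and turns the commanded pose from where the row before left it, along the tool's axes as they then stand; what a row does not reach is not made up. A row lasts 1/12 s, in which the tool goes at most 41.7 mm and 7.16 degrees, less where a joint would pass 70% of its speed; a pose out of reach is approached as far as the arm can. A call is refused whole if a number of a shift passes 41.7 or a number of a turn 0.125, either way. A call with a gripper value outside its range is refused whole. "fingers" is the opening, from 0 (shut) to 1 (fully open), set as the call begins (left out, the last holds). The fingers move at their own pace and stop on an object; "grip_force" is the grip in N (left out, the last holds). Time passes only in rows, so rows that do not move let the fingers close. It gives the time, the measured TCP pose, the force, the opening and the grip force at its end, in the units of the state.
- observe(): the state, without advancing time (a new reading comes with each control period).
- read_camera(name): name is "side" or "top" or "wrist"; returns the picture (384x512x3 uint8, red, green, blue); there is no depth.
- get_calibration(name): a dict with "camera_matrix" (3x3 intrinsics, pixels), "dist_coeffs" ([k1, k2, p1, p2, k3] as OpenCV has them; the pictures are not rectified), "world_from_camera" (4x4, takes a point from camera to world coordinates). Camera axes: x right, y up, looking along -z (the intrinsics and any distortion apply to the point x, -y, -z); pixel columns grow to the right and rows downward; lengths in m; the calibration is good to about 2 mm. A picture is of the moment at which its call begins: read the wrist's pose just before it. get_calibration takes no time and is no camera call; for the wrist camera it gives the pose at the moment of the call.
- hand_in(): hands the job in; it is judged then, once.
Trained networks look in the newest picture that a camera, given by its name, has taken for a name from the list of things; names that differ only in an ending like _2 or _b are one class to them, and where a whole thing is asked for, a point or a joint stands for the part that bears it (a point fixed in the world has none). Each returns a list of dicts, best first, with "confidence" (0 to 1); they miss things now and then, are a little off and sometimes report something else, mostly with a low value. They report only what shows in the picture. A call takes as long as a camera call. They do not tell look-alikes from the thing itself.
- search_frame(camera, name): "at" ([x, y, z] in m, in world coordinates, good to about 4 mm: the middle of the surface that is visible of it).
The state is a dict: "time": time; "qpos": joint angles; "qvel": joint speeds; "joint_efforts": joint torques, N m; "tool_pos": TCP position; "tool_rot": TCP orientation; "contact_force": force on the tool from outside, world axes, zero at the start; "torque": the same for the moment, N m; "opening": finger opening in m; "grip_force": force on a finger pad.
Only numpy, scipy, OpenCV 4.12 (cv2) and the standard library are available. Lean on these libraries where they do the work, as an engineer would, in place of code of your own. Each camera call takes 0.05 s, during which the arm holds its last target. There are 200 camera calls.

## Working session

There is one attempt and no reset: what is moved stays moved. The work goes in short steps, Python scripts to look and compute and a tool call to move; the robot and the scene stay as the last step left them, time stands still between calls to the robot, and variables do not carry over. Pictures are saved under pics/ and viewed, at most 10 in all, crops included, and the job is handed in when it is done.

Besides the shell and the picture viewer there is one more tool, called as name([rows], argument=value, ...), one row to a line, values as JSON. step_arm: Moves the arm, as the interface text tells. Its arguments: {"type":"object","properties":{"commands":{"type":"array"},"fingers":{"type":"number"},"grip_force":{"type":"number"}},"required":["commands"]}

```bash
ls; mkdir -p pics
python3 - <<'E'
from cell import *
import cv2
s=observe();print(s)
for c in ["top","side"]:
    im=read_camera(c);cv2.imwrite(f"pics/{c}0.png",im[:,:,::-1])
    for n in ["quick_vice","unit_center","jaw_grip","cross_head","pad_rest","v_jaw","vice_seat"]:
        try: print(c,n,[( [round(x,3) for x in d["at"]],round(d["confidence"],2)) for d in search_frame(c,n)][:3])
        except Exception as e: print(c,n,e)
    k=get_calibration(c);print(k)
E
```

```text
pics
{'time': 0.0, 'qpos': array([ 1.12500054e+00,  3.42740862e-01,  1.52502959e+00, -2.19914775e-05,
        1.27538355e+00, -1.45994542e-01]), 'qvel': array([ 0.002295  , -0.00106764, -0.00065123,  0.00196098,  0.00016946,
        0.00065645]), 'joint_efforts': array([-4.63854904e-04, -4.31241095e+01, -2.44217652e+01,  7.18839490e-02,
        5.60309656e-02, -6.01935858e-05]), 'tool_pos': array([0.15485236, 0.50121434, 0.22603116]), 'tool_rot': array([-3.14004486e+00, -2.06334374e-04,  2.84179767e+00]), 'contact_force': array([-0.19344633, -0.026312  ,  0.34190992]), 'torque': array([0.0341835 , 0.00550742, 0.00916582]), 'grip_force': 0.0, 'opening': 0.09182693360118618}
top quick_vice [([0.517, -0.23, 0.008], 0.74)]
top unit_center [([0.438, 0.052, 0.066], 0.77), ([0.427, 0.181, 0.058], 0.71)]
top jaw_grip [([0.45, -0.224, 0.058], 0.87), ([0.783, -0.185, 0.023], 0.49)]
top cross_head [([0.452, -0.222, 0.061], 0.87)]
top pad_rest [([0.447, -0.22, 0.059], 0.85)]
top v_jaw [([0.517, -0.228, 0.007], 0.82)]
top vice_seat [([0.514, -0.227, 0.012], 0.58), ([0.451, -0.225, 0.06], 0.4)]
{'
[... 861 characters left out ...]
0.63)]
side pad_rest [([0.433, -0.234, 0.057], 0.77)]
side v_jaw [([0.489, -0.242, 0.026], 0.94), ([0.434, -0.243, 0.056], 0.21)]
side vice_seat [([0.485, -0.24, 0.027], 0.95)]
{'camera_matrix': array([[433.63933896,   0.        , 253.58185114],
       [  0.        , 433.63933896, 196.72409575],
       [  0.        ,   0.        ,   1.        ]]), 'dist_coeffs': array([0.00582113, 0.        , 0.        , 0.        , 0.        ]), 'world_from_camera': array([[ 0.83854642,  0.21472392, -0.50073301, -0.10540499],
       [-0.54437793,  0.36764518, -0.75398255, -1.02800084],
       [ 0.02219399,  0.90483737,  0.42517851,  0.65948031],
       [ 0.        ,  0.        ,  0.        ,  1.        ]])}
```

View pics/top0.png

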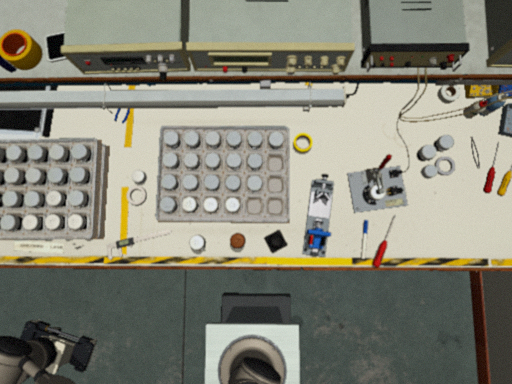

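View pics/side0.png

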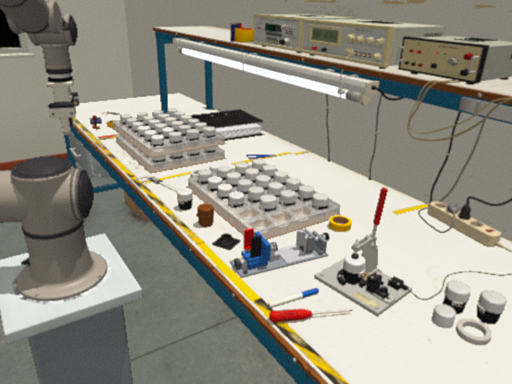

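Top view: the candidates are the grey unit alone at (197,242), the brown look-alike at (237,240), tray units around (165–280,135–210), and loose units near (427,152), (445,142) and (428,170). By the description, (197,242) is the one. The vice runs from grip (316,245) to V (320,185), with a close crop next.

```bash
cat > h.py <<'E'
from cell import *
import cv2, numpy as np
def ray(cam,uv,z,k=None):
    k=k or get_calibration(cam);T=np.array(k["world_from_camera"])
    p=cv2.undistortPoints(np.array([[uv]],float),np.array(k["camera_matrix"]),np.array(k["dist_coeffs"]))[0,0]
    d=T[:3,:3]@np.array([p[0],-p[1],-1]);o=T[:3,3]
    return o+d*(z-o[2])/d[2]
def proj(cam,P,k=None):
    k=k or get_calibration(cam);T=np.linalg.inv(np.array(k["world_from_camera"]))
    c=(T[:3,:3]@np.array(P,float).T).T+T[:3,3]
    c=c*[1,-1,-1]
    return cv2.projectPoints(c.reshape(-1,1,3),np.zeros(3),np.zeros(3),np.array(k["camera_matrix"]),np.array(k["dist_coeffs"]))[0][:,0]
def vw(P,o,yaw):
    P=np.array(P,float);c,s=np.cos(yaw),np.sin(yaw)
    return np.c_[o[0]+c*P[:,0]-s*P[:,1],o[1]+s*P[:,0]+c*P[:,1],P[:,2]]
E
python3 - <<'E'
from h import *
im=cv2.imread("pics/top0.png")
c=cv2.resize(im[170:265,185:345],None,fx=5,fy=5,interpolation=cv2.INTER_CUBIC);cv2.imwrite("pics/crop.png",c)
print("unit",ray("top",(197,242),.064))
E
```

```text
unit [0.42774547 0.18554317 0.064     ]
```

View pics/crop.png

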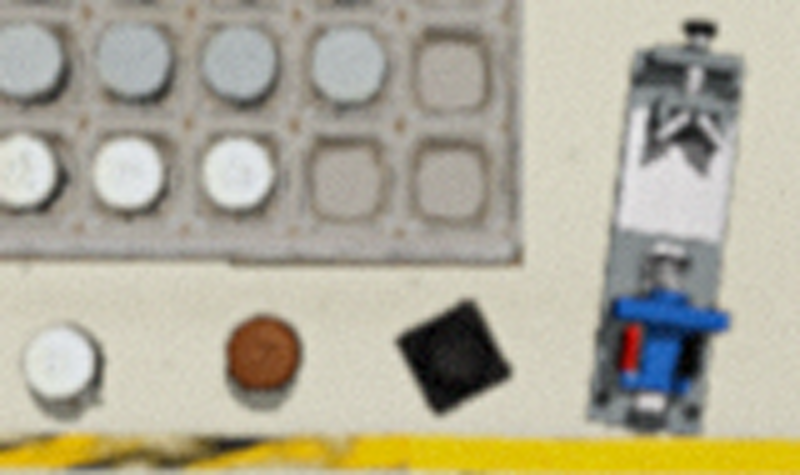

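The crop shows the grey-white unit at crop (62,363), i.e. (197.4,242.6), its connector towards the lower right. The brown one at (263,352) is left alone. The vice bed edges run from (617,232)/(718,242) to (630,108)/(738,110), with the red lever on the left.

step_arm([
  {"translation": [-25.3, -15.9, 0], "roll": 0},
  {"translation": [-25.3, -15.9, 0], "roll": 0},
  {"translation": [-25.3, -15.9, 0], "roll": 0},
  {"translation": [-25.3, -15.9, 0], "roll": 0},
  {"translation": [-25.3, -15.9, 0], "roll": 0},
  {"translation": [-25.3, -15.9, 0], "roll": 0},
  {"translation": [-25.3, -15.9, 0], "roll": 0},
  {"translation": [-25.3, -15.9, 0], "roll": 0},
  {"translation": [-25.3, -15.9, 0], "roll": 0},
  {"translation": [-25.3, -15.9, 0], "roll": 0},
  {"translation": [-25.3, -15.9, 0], "roll": 0},
  {"translation": [-25.3, -15.9, 0], "roll": 0},
  {"translation": [-25.3, -15.9, 0], "roll": 0},
  {"translation": [-25.3, -15.9, 0], "roll": 0},
], fingers=1)

```text
time: 1.97
tool_pos: [0.4285, 0.183, 0.2269]
tool_rot: [3.141, 0.0, 2.842]
contact_force: [-0.1, 0.1, 0.0]
opening: 0.0919
grip_force: 0.0
```

step_arm([
  {"translation": [0, 0, 0], "roll": 0.12},
  {"translation": [0, 0, 0], "roll": 0.12},
  {"translation": [0, 0, 0], "roll": 0.12},
  {"translation": [0, 0, 0], "roll": 0.12},
  {"translation": [0, 0, 0], "roll": 0.12},
  {"translation": [0, 0, 0], "roll": 0.12},
  {"translation": [0, 0, 0], "roll": 0.12},
  {"translation": [0, 0, 0], "roll": 0.12},
  {"translation": [0, 0, 0], "roll": 0.12},
  {"translation": [0, 0, 0], "roll": 0.12},
  {"translation": [0, 0, 0], "roll": 0.12},
  {"translation": [0, 0, 0], "roll": 0.12},
  {"translation": [0, 0, 0], "roll": 0.12},
  {"translation": [0, 0, 0], "roll": 0.12},
  {"translation": [0, 0, 0], "roll": 0.12},
  {"translation": [0, 0, 0], "roll": 0.12},
  {"translation": [0, 0, 0], "roll": 0.12},
  {"translation": [0, 0, 0], "roll": 0.12},
  {"translation": [0, 0, 0], "roll": 0.12},
  {"translation": [0, 0, 0], "roll": 0.12},
])

```text
time: 3.63
tool_pos: [0.4277, 0.1843, 0.2268]
tool_rot: [-3.142, -0.0, 0.436]
contact_force: [0.3, 0.3, 0.7]
opening: 0.0915
grip_force: 0.0
```

step_arm([
  {"translation": [0, 0, 10], "roll": 0.12},
  {"translation": [0, 0, 10], "roll": 0.12},
  {"translation": [0, 0, 10], "roll": 0.12},
  {"translation": [0, 0, 10], "roll": 0.12},
  {"translation": [0, 0, 10], "roll": 0.03},
  {"translation": [0, 0, 0], "roll": 0},
  {"translation": [0, 0, 0], "roll": 0},
])

```text
time: 4.22
tool_pos: [0.4275, 0.1843, 0.1766]
tool_rot: [3.141, 0.001, -0.067]
contact_force: [-0.1, -1.0, 0.7]
opening: 0.0918
grip_force: 0.0
```

Run:
```python
from h import *
s=observe();print(s["time"],s["tool_pos"],s["tool_rot"],s["qpos"].round(2))
im=read_camera("wrist");k=get_calibration("wrist")
cv2.imwrite("pics/w1.png",im[:,:,::-1])
print([(d["at"],d["confidence"]) for d in search_frame("wrist","unit_center")])
print("cam",np.array(k["world_from_camera"]).round(3).tolist())
f=lambda a:(185+a[0]/5-.4,170+a[1]/5-.4)
for a in [(617,232),(718,242),(630,108),(738,110)]: print("bed",a,ray("top",f(a),.01).round(4))
for a in [(637,50),(742,55),(590,420),(700,432)]: print("base",a,ray("top",f(a),.008).round(4))
```

```text
4.2167 [0.42749131 0.18429729 0.17662231] [ 3.14139063e+00  8.75299418e-04 -6.67285563e-02] [0.24 0.29 1.76 0.   1.1  1.88]
[([0.4307, 0.1882, 0.0603], 0.96), ([0.433, 0.054, 0.0635], 0.95)]
cam [[-0.067, 0.959, 0.275, 0.5], [-0.998, -0.064, -0.018, 0.178], [0.0, -0.276, 0.961, 0.335], [0.0, 0.0, 0.0, 1.0]]
bed (617, 232) [ 0.5201 -0.1951  0.01  ]
bed (718, 242) [ 0.5132 -0.2658  0.01  ]
bed (630, 108) [ 0.6084 -0.206   0.01  ]
bed (738, 110) [ 0.6069 -0.2824  0.01  ]
base (637, 50) [ 0.6506 -0.212   0.008 ]
base (742, 55) [ 0.6469 -0.2867  0.008 ]
base (590, 420) [ 0.3895 -0.1743  0.008 ]
base (700, 432) [ 0.3815 -0.2502  0.008 ]
```

View pics/w1.png

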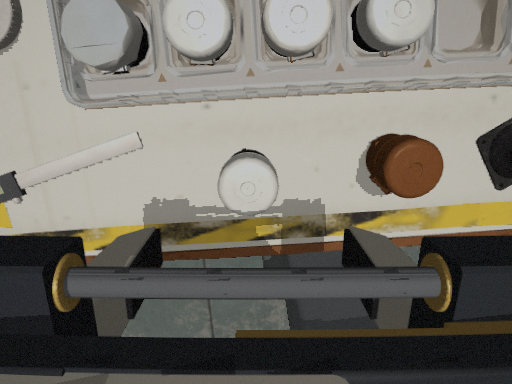

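The wrist view shows the light unit's top disc at (248,188), with the brown one at (405,163). The tray is well behind.

Run:
```python
from h import *
print(ray("wrist",(248,186),.064))
im=cv2.imread("pics/w1.png")
g=cv2.cvtColor(im[145:225,205:295],cv2.COLOR_BGR2GRAY)
cs=cv2.HoughCircles(cv2.GaussianBlur(g,(3,3),0),cv2.HOUGH_GRADIENT,1,50,param1=80,param2=12,minRadius=22,maxRadius=36)
for c in cs[0][:3]: print(c+[205,145,0], ray("wrist",(c[0]+205,c[1]+145),.064))
print(proj("wrist",[[.4277,.185,.064],[.4277+.0255,.185,.064],[.4277-.0255,.185,.064],[.4277,.2105,.064],[.4277,.1595,.064],[.4532,.185,0]]))
```

```text
[0.42713925 0.18649974 0.064     ]
[248.5        186.5         28.79999924] [0.42668695 0.18611929 0.064     ]
[[249.77415066 185.2249089 ]
 [247.60143885 154.558319  ]
 [251.84319296 214.41271214]
 [218.86146864 187.22319406]
 [280.79422072 183.22386379]
 [248.36583357 143.24810259]]
```

step_arm([
  {"translation": [-0.5, -1.7, 14], "roll": 0.073},
  {"translation": [0, 0, 14], "roll": 0},
  {"translation": [0, 0, 14], "roll": 0},
  {"translation": [0, 0, 14], "roll": 0},
  {"translation": [0, 0, 14], "roll": 0},
  {"translation": [0, 0, 14], "roll": 0},
  {"translation": [0, 0, 14], "roll": 0},
  {"translation": [0, 0, 14], "roll": 0},
  {"translation": [0, 0, 14], "roll": 0},
  {"translation": [0, 0, 14], "roll": 0},
  {"translation": [0, 0, 0], "roll": 0},
  {"translation": [0, 0, 0], "roll": 0},
  {"translation": [0, 0, 0], "roll": 0},
])

```text
time: 5.4
tool_pos: [0.4281, 0.1863, 0.0377]
tool_rot: [-3.141, -0.002, -0.141]
contact_force: [-0.1, -0.8, 0.1]
opening: 0.0917
grip_force: 0.0
```

step_arm([
  {"translation": [0, 0, 0], "roll": 0},
  {"translation": [0, 0, 0], "roll": 0},
  {"translation": [0, 0, 0], "roll": 0},
  {"translation": [0, 0, 0], "roll": 0},
  {"translation": [0, 0, 0], "roll": 0},
  {"translation": [0, 0, 0], "roll": 0},
  {"translation": [0, 0, 0], "roll": 0},
  {"translation": [0, 0, 0], "roll": 0},
  {"translation": [0, 0, 0], "roll": 0},
  {"translation": [0, 0, 0], "roll": 0},
], fingers=0, grip_force=20)

```text
time: 6.23
tool_pos: [0.4274, 0.1862, 0.0368]
tool_rot: [-3.141, -0.0, -0.141]
contact_force: [-0.2, 0.7, 1.4]
opening: 0.0489
grip_force: 20.0
```

step_arm([
  {"translation": [0, 0, -10], "roll": 0},
  {"translation": [0, 0, -22], "roll": 0},
  {"translation": [0, 0, -22], "roll": 0},
  {"translation": [0, 0, -22], "roll": 0},
  {"translation": [0, 0, -22], "roll": 0},
  {"translation": [0, 0, -22], "roll": 0},
])

```text
time: 6.73
tool_pos: [0.4266, 0.1858, 0.1573]
tool_rot: [3.141, 0.001, -0.141]
contact_force: [0.3, 0.0, -2.8]
opening: 0.049
grip_force: 20.0
```

step_arm([
  {"translation": [6.55, 29.5, 0], "roll": 0},
  {"translation": [6.55, 29.5, 0], "roll": 0},
  {"translation": [6.55, 29.5, 0], "roll": 0},
  {"translation": [6.55, 29.5, 0], "roll": 0},
  {"translation": [6.55, 29.5, 0], "roll": 0},
  {"translation": [6.55, 29.5, 0], "roll": 0},
  {"translation": [6.55, 29.5, 0], "roll": 0},
  {"translation": [6.55, 29.5, 0], "roll": 0},
  {"translation": [6.55, 29.5, 0], "roll": 0},
  {"translation": [6.55, 29.5, 0], "roll": 0},
  {"translation": [6.55, 29.5, 0], "roll": 0},
  {"translation": [6.55, 29.5, 0], "roll": 0},
  {"translation": [6.55, 29.5, 0], "roll": 0},
  {"translation": [6.55, 29.5, 0], "roll": 0},
  {"translation": [0, 0, 0], "roll": 0},
  {"translation": [0, 0, 0], "roll": 0},
])

```text
time: 8.07
tool_pos: [0.4593, -0.2368, 0.1558]
tool_rot: [-3.141, 0.002, -0.144]
contact_force: [-0.9, 0.2, -2.7]
opening: 0.0491
grip_force: 20.0
```

Run:
```python
from h import *
s=observe();print(s["time"],s["tool_pos"],s["tool_rot"],s["opening"],s["contact_force"])
im=read_camera("wrist");k=get_calibration("wrist")
im=im[:,:,::-1].copy()
o=(.517,-.2305);yaw=-.14
big=cv2.resize(im,None,fx=1.5,fy=1.5,interpolation=cv2.INTER_CUBIC)
# overlay: bed rectangle, base outline
for P,c in [([[0,-.037,.01],[.086,-.037,.01],[.086,.037,.01],[0,.037,.01]],(0,255,0)),([[-.1335,-.04,.0],[.1335,-.04,.0],[.1335,.04,.0],[-.1335,.04,.0]],(255,0,255))]:
    q=proj("wrist",vw(P,o,yaw),k)
    print(q.round(0).tolist())
    cv2.polylines(big,[np.int32(q*1.5)],True,c,1)
cv2.imwrite("pics/w2raw.png",im);cv2.imwrite("pics/w2.png",big)
```

```text
8.0667 [ 0.45931114 -0.23676679  0.15580579] [-3.14070413e+00  1.60239231e-03 -1.43871329e-01] 0.049057475409058596 [-0.91054908  0.16479718 -2.74618559]
[[278.0, 112.0], [280.0, 4.0], [188.0, 4.0], [193.0, 112.0]]
[[278.0, 247.0], [283.0, -57.0], [184.0, -56.0], [198.0, 247.0]]
```

View pics/w2.png

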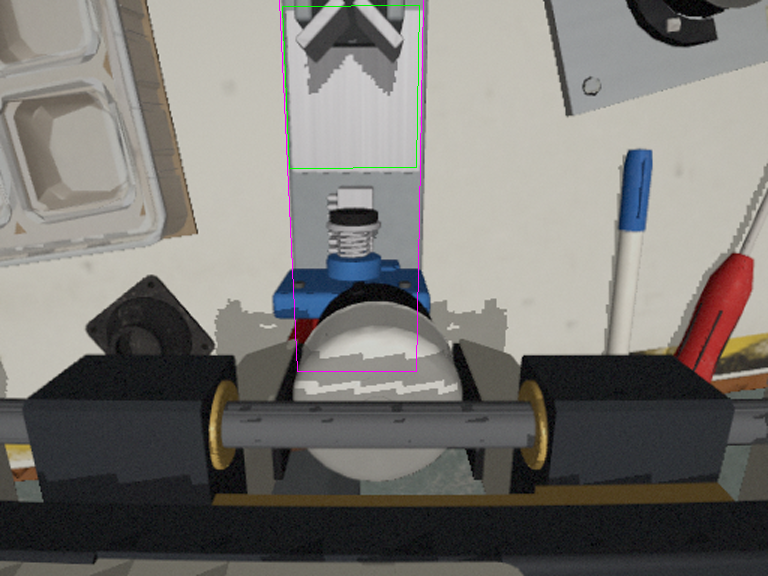

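The overlay fits the vice (bed front edge at row 172 of the 1.5x view, against 168 predicted, so the vice is about 2 mm nearer). The V is at (350,15–55) and the unit is held between the fingers.

step_arm([
  {"translation": [14.6, -2.4, 0], "roll": 0},
  {"translation": [14.6, -2.4, 0], "roll": 0},
  {"translation": [14.6, -2.4, 0], "roll": 0},
  {"translation": [14.6, -2.4, 0], "roll": 0},
  {"translation": [14.6, -2.4, 0], "roll": 0},
  {"translation": [14.6, -2.4, 0], "roll": 0},
  {"translation": [0, 0, 0], "roll": 0},
  {"translation": [0, 0, 20], "roll": 0},
  {"translation": [0, 0, 20], "roll": 0},
  {"translation": [0, 0, 20], "roll": 0},
  {"translation": [0, 0, 20], "roll": 0},
  {"translation": [0, 0, 10], "roll": 0},
  {"translation": [0, 0, 0], "roll": 0},
  {"translation": [0, 0, 0], "roll": 0},
])

```text
time: 9.28
tool_pos: [0.5484, -0.2332, 0.0668]
tool_rot: [-3.141, 0.001, -0.141]
contact_force: [0.1, 0.6, -2.1]
opening: 0.0493
grip_force: 20.0
```

Run:
```python
from h import *
s=observe();p=s["tool_pos"];print(p,s["tool_rot"],s["contact_force"])
d=p[:2]-[.515,-.2303];c,n=np.cos(.14),np.sin(.14)
print("vice x,y",d[0]*c-d[1]*n,d[0]*n+d[1]*c)
im=read_camera("side");q=proj("side",[[*p]])[0];print(q)
u,v=int(q[0]),int(q[1]);c=im[v-60:v+60,u-80:u+80,::-1]
cv2.imwrite("pics/s2.png",cv2.resize(c,None,fx=5,fy=5,interpolation=cv2.INTER_CUBIC))
```

```text
[ 0.54844297 -0.23321389  0.06681455] [-3.14112268e+00  8.62724305e-04 -1.40622133e-01] [ 0.09550057  0.5780998  -2.13432524]
vice x,y 0.03352238003095429 0.001781359629493179
[291.28292951 234.86890023]
```

View pics/s2.png

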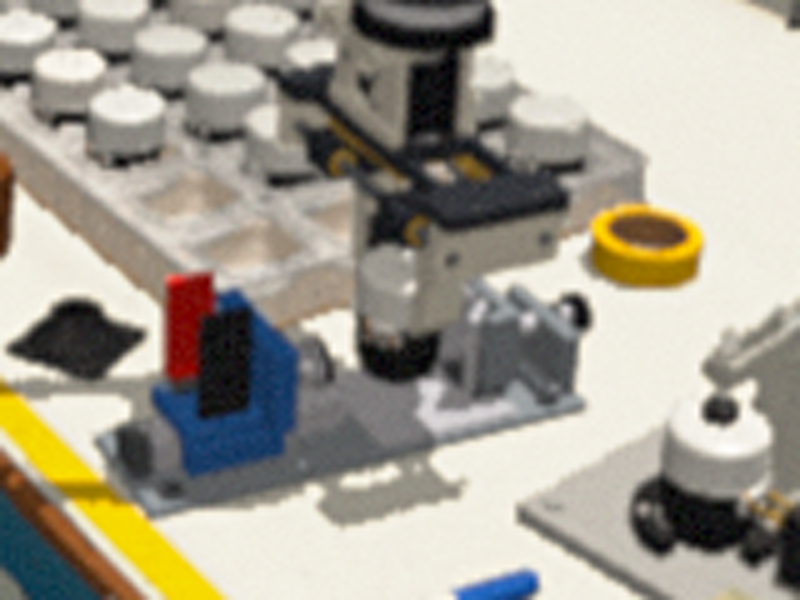

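The unit hangs clear over the bed between pad and V (crop (398,330)). Now I'll lower it gently.

step_arm([
  {"translation": [0, 1.5, 5], "roll": 0},
  {"translation": [0, 0, 6], "roll": 0},
  {"translation": [0, 0, 5], "roll": 0},
  {"translation": [0, 0, 1], "roll": 0},
  {"translation": [0, 0, 1], "roll": 0},
  {"translation": [0, 0, 1], "roll": 0},
  {"translation": [0, 0, 0.5], "roll": 0},
  {"translation": [0, 0, 0], "roll": 0},
  {"translation": [0, 0, 0], "roll": 0},
])

```text
time: 10.08
tool_pos: [0.5486, -0.2353, 0.0473]
tool_rot: [3.142, -0.0, -0.141]
contact_force: [-0.1, -0.4, -2.9]
opening: 0.0492
grip_force: 20.0
```

step_arm([
  {"translation": [0, 0, 0.5], "roll": 0},
  {"translation": [0, 0, 0.5], "roll": 0},
  {"translation": [0, 0, 0], "roll": 0},
  {"translation": [0, 0, 0], "roll": 0},
])

```text
time: 10.42
tool_pos: [0.5488, -0.2354, 0.0468]
tool_rot: [3.141, -0.001, -0.141]
contact_force: [-1.2, 1.5, 3.3]
opening: 0.0491
grip_force: 20.0
```

Contact (+3 N up). Release and lift away.

step_arm([
  {"translation": [0, 0, 0], "roll": 0},
  {"translation": [0, 0, 0], "roll": 0},
  {"translation": [0, 0, 0], "roll": 0},
  {"translation": [0, 0, 0], "roll": 0},
  {"translation": [0, 0, 0], "roll": 0},
  {"translation": [0, 0, 0], "roll": 0},
  {"translation": [0, 0, 0], "roll": 0},
  {"translation": [0, 0, 0], "roll": 0},
  {"translation": [0, 0, -10], "roll": 0},
  {"translation": [0, 0, -25], "roll": 0},
  {"translation": [0, 0, -25], "roll": 0},
  {"translation": [0, 0, -25], "roll": 0},
  {"translation": [0, 0, -25], "roll": 0},
], fingers=1)

```text
time: 11.5
tool_pos: [0.5485, -0.2352, 0.1582]
tool_rot: [3.141, -0.0, -0.141]
contact_force: [0.4, -0.1, 0.3]
opening: 0.092
grip_force: 0.0
```

step_arm([
  {"translation": [-15, 0, 0], "roll": 0},
  {"translation": [-15, 0, 0], "roll": 0},
  {"translation": [-15, 0, 0], "roll": 0},
  {"translation": [-15, 0, 0], "roll": 0},
  {"translation": [-15, 0, 0], "roll": 0},
  {"translation": [-15, 0, 0], "roll": 0},
  {"translation": [-15, 0, 0], "roll": 0},
  {"translation": [-15, 0, 0], "roll": 0},
  {"translation": [0, 0, 0], "roll": 0},
  {"translation": [0, 0, 0], "roll": 0},
  {"translation": [0, 0, 0], "roll": 0},
])

```text
time: 12.42
tool_pos: [0.4306, -0.2188, 0.1569]
tool_rot: [3.141, -0.002, -0.141]
contact_force: [0.1, 0.4, -0.6]
opening: 0.092
grip_force: 0.0
```

Run:
```python
from h import *
s=observe();p=s["tool_pos"];print(s["time"],p,s["tool_rot"],s["contact_force"])
im=read_camera("wrist")[:,:,::-1];k=get_calibration("wrist")
cv2.imwrite("pics/w3.png",cv2.resize(im,None,fx=1.5,fy=1.5,interpolation=cv2.INTER_CUBIC))
for n in ["cross_head","jaw_grip"]: print(n,[(d["at"],d["confidence"]) for d in search_frame("wrist",n)][:2])
```

```text
12.4167 [ 0.4305995  -0.21882294  0.1568666 ] [ 3.14096451e+00 -1.66475881e-03 -1.41393885e-01] [ 0.08292529  0.37345062 -0.61393893]
cross_head [([0.4554, -0.2211, 0.0688], 0.86)]
jaw_grip [([0.4537, -0.2228, 0.0684], 0.75)]
```

View pics/w3.png

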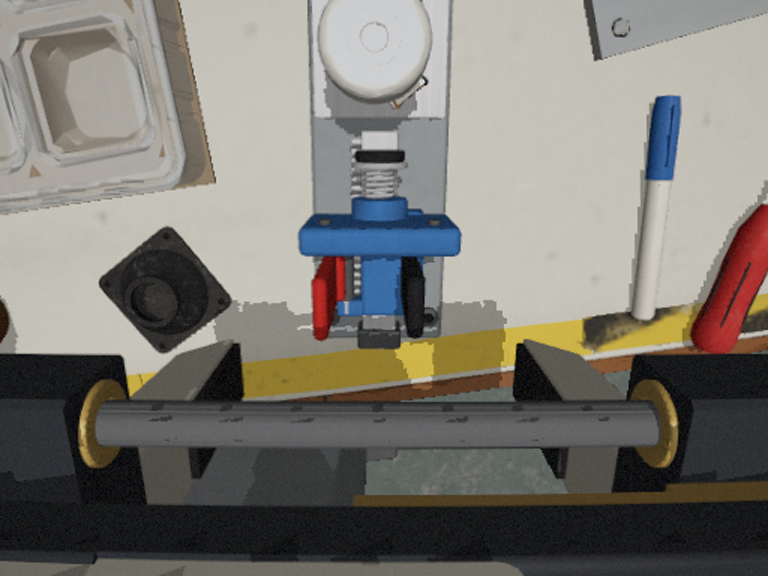

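The unit stands on the bed at (375,38), and the connector faces away from both pad and V. The cross-head's top back edge is at row ~254, columns 300–460. The red lever is at (328,300) and the black grip at (413,295).

Run:
```python
from h import *
def v(P):
    d=P[:2]-np.array([.515,-.2303]);c,n=np.cos(.14),np.sin(.14);return np.array([d[0]*c-d[1]*n,d[0]*n+d[1]*c]).round(4)
for n,a,z in [("backL",(302,254),.082),("backR",(459,254),.082),("frontL",(303,229),.082),("blacktop",(423,333),.1),("redtop",(314,338),.1),("unit",(375,38),.074),("pad",(380,152),.059),("bedL",(313,117),.01),("bedR",(444,117),.01)]:
    P=ray("wrist",(a[0]/1.5-.17,a[1]/1.5-.17),z);print(n,P.round(4),v(P))
print("tcp",v(observe()["tool_pos"]))
```

```text
backL [ 0.4567 -0.1881  0.082 ] [-0.0637  0.0337]
backR [ 0.4465 -0.26    0.082 ] [-0.0637 -0.039 ]
frontL [ 0.4681 -0.1906  0.082 ] [-0.052   0.0327]
blacktop [ 0.4172 -0.2383  0.1   ] [-0.0958 -0.0215]
redtop [ 0.4216 -0.1897  0.1   ] [-0.0981  0.0272]
unit [ 0.5447 -0.2348  0.074 ] [ 0.03   -0.0003]
pad [ 0.4964 -0.2302  0.059 ] [-0.0184 -0.0025]
bedL [ 0.5198 -0.1954  0.01  ] [-0.0001  0.0352]
bedR [ 0.5094 -0.2689  0.01  ] [-0.0001 -0.039 ]
tcp [-0.0854 -0.0002]
```

step_arm([
  {"translation": [7, 3, 0], "roll": 0},
  {"translation": [0, 0, 20], "roll": 0},
  {"translation": [0, 0, 20], "roll": 0},
  {"translation": [0, 0, 20], "roll": 0},
  {"translation": [0, 0, 15], "roll": 0},
  {"translation": [0, 0, 10], "roll": 0},
  {"translation": [0, 0, 8], "roll": 0},
  {"translation": [0, 0, 5], "roll": 0},
  {"translation": [0, 0, 0], "roll": 0},
  {"translation": [0, 0, 0], "roll": 0},
])

```text
time: 13.4
tool_pos: [0.4366, -0.2225, 0.0583]
tool_rot: [3.142, -0.0, -0.141]
contact_force: [0.4, -0.3, 0.1]
opening: 0.0917
grip_force: 0.0
```

step_arm([
  {"translation": [0, 0, 0], "roll": 0},
  {"translation": [0, 0, 0], "roll": 0},
  {"translation": [0, 0, 0], "roll": 0},
  {"translation": [0, 0, 0], "roll": 0},
  {"translation": [0, 0, 0], "roll": 0},
  {"translation": [0, 0, 0], "roll": 0},
  {"translation": [0, 0, 0], "roll": 0},
  {"translation": [0, 0, 0], "roll": 0},
  {"translation": [0, 0, 0], "roll": 0},
  {"translation": [0, 0, 0], "roll": 0},
  {"translation": [0, 0, 0], "roll": 0},
  {"translation": [0, 0, 0], "roll": 0},
], fingers=0, grip_force=30)

```text
time: 14.4
tool_pos: [0.437, -0.2195, 0.06]
tool_rot: [-3.137, -0.001, -0.143]
contact_force: [1.3, 15.1, 20.9]
opening: 0.0411
grip_force: 34.6
```

step_arm([
  {"translation": [0, -0.7, -0.4], "roll": 0},
  {"translation": [0, -0.7, -0.4], "roll": 0},
  {"translation": [0, -0.7, -0.4], "roll": 0},
  {"translation": [0, -0.7, -0.4], "roll": 0},
  {"translation": [0, 0, 0], "roll": 0},
  {"translation": [0, 0, 0], "roll": 0},
  {"translation": [0, 0, 0], "roll": 0},
])

```text
time: 14.98
tool_pos: [0.4369, -0.2194, 0.0603]
tool_rot: [-3.141, -0.001, -0.142]
contact_force: [1.0, 1.3, 7.6]
opening: 0.042
grip_force: 33.0
```

step_arm([
  {"translation": [1, 0, 0], "roll": 0},
  {"translation": [1, 0, 0], "roll": 0},
  {"translation": [1, 0, 0], "roll": 0},
  {"translation": [1, 0, 0], "roll": 0},
  {"translation": [1, 0, 0], "roll": 0},
  {"translation": [1, 0, 0], "roll": 0},
  {"translation": [1, 0, 0], "roll": 0},
  {"translation": [1, 0, 0], "roll": 0},
  {"translation": [0, 0, 0], "roll": 0},
  {"translation": [0, 0, 0], "roll": 0},
])

```text
time: 15.82
tool_pos: [0.4446, -0.2205, 0.0603]
tool_rot: [-3.141, -0.0, -0.142]
contact_force: [-0.5, 1.1, 8.8]
opening: 0.0416
grip_force: 32.9
```

Run:
```python
from h import *
s=observe();p=s["tool_pos"];print(s["time"],p,s["tool_rot"],s["contact_force"],s["torque"],s["opening"])
im=read_camera("side");q=proj("side",[[*p]])[0]
u,v=int(q[0])+15,int(q[1]);c=im[v-60:v+60,u-80:u+80,::-1]
cv2.imwrite("pics/s3.png",cv2.resize(c,None,fx=5,fy=5,interpolation=cv2.INTER_CUBIC))
```

```text
15.8167 [ 0.44461107 -0.22047779  0.06030276] [-3.14074630e+00 -2.97496368e-04 -1.42116732e-01] [-0.51778954  1.12198382  8.76006766] [ 1.54437637  0.11328385 -0.08892762] 0.04161975251901246
```

View pics/s3.png

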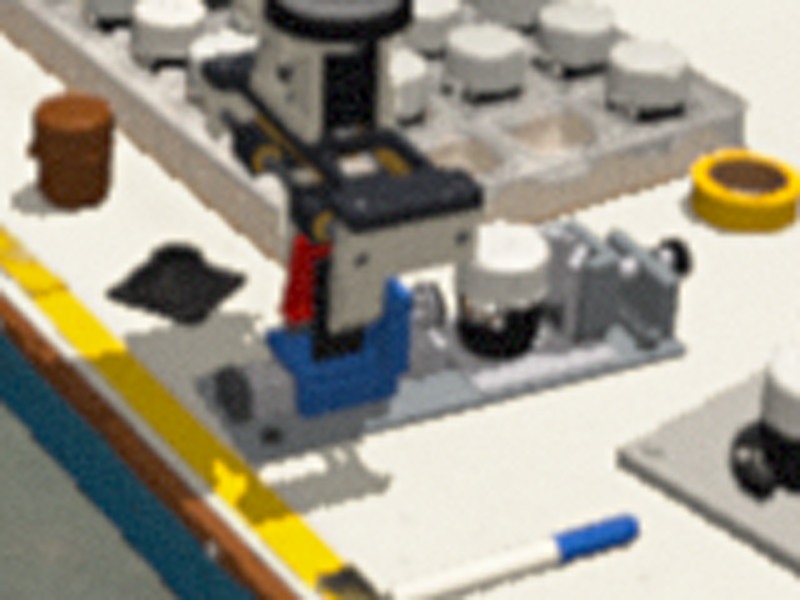

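The lever is squeezed and the jaw slides freely. The fingers are still a little short of the cross-head, so I'll reopen, move up to bear on it and squeeze again.

step_arm([
  {"translation": [0, 0, 0], "roll": 0},
  {"translation": [0, 0, 0], "roll": 0},
  {"translation": [0, 0, 0], "roll": 0},
  {"translation": [0, 0, 0], "roll": 0},
  {"translation": [0, 0, 0], "roll": 0},
  {"translation": [0, 0, 0], "roll": 0},
], fingers=0.75)

```text
time: 16.37
tool_pos: [0.4445, -0.221, 0.0597]
tool_rot: [3.141, 0.0, -0.141]
contact_force: [0.4, -0.3, 1.2]
opening: 0.0682
grip_force: 0.0
```

step_arm([
  {"translation": [1, 0, 0], "roll": 0},
  {"translation": [1, 0, 0], "roll": 0},
  {"translation": [0, 0, 0], "roll": 0},
  {"translation": [0, 0, 0], "roll": 0},
  {"translation": [0, 0, 0], "roll": 0},
])

```text
time: 16.78
tool_pos: [0.4465, -0.221, 0.0598]
tool_rot: [-3.142, -0.0, -0.141]
contact_force: [0.5, -0.2, -0.1]
opening: 0.0688
grip_force: 0.0
```

step_arm([
  {"translation": [0.7, 0, 0], "roll": 0},
  {"translation": [0.7, 0, 0], "roll": 0},
  {"translation": [0, 0, 0], "roll": 0},
  {"translation": [0, 0, 0], "roll": 0},
  {"translation": [0, 0, 0], "roll": 0},
])

```text
time: 17.2
tool_pos: [0.4479, -0.2212, 0.0598]
tool_rot: [-3.141, 0.0, -0.141]
contact_force: [-0.2, 0.1, 0.2]
opening: 0.0685
grip_force: 0.0
```

step_arm([
  {"translation": [1, 0, 0], "roll": 0},
  {"translation": [1, 0, 0], "roll": 0},
  {"translation": [0, 0, 0], "roll": 0},
  {"translation": [0, 0, 0], "roll": 0},
  {"translation": [0, 0, 0], "roll": 0},
])

```text
time: 17.62
tool_pos: [0.4499, -0.2214, 0.0598]
tool_rot: [-3.142, -0.0, -0.141]
contact_force: [-0.2, -0.5, -0.3]
opening: 0.069
grip_force: 0.0
```

step_arm([
  {"translation": [1, 0, 0], "roll": 0},
  {"translation": [1, 0, 0], "roll": 0},
  {"translation": [0, 0, 0], "roll": 0},
  {"translation": [0, 0, 0], "roll": 0},
  {"translation": [0, 0, 0], "roll": 0},
])

```text
time: 18.03
tool_pos: [0.4512, -0.2216, 0.0597]
tool_rot: [-3.141, 0.001, -0.141]
contact_force: [-5.9, -0.3, 2.5]
opening: 0.069
grip_force: 2.6
```

step_arm([
  {"translation": [1, 0, 0], "roll": 0},
  {"translation": [0, 0, 0], "roll": 0},
  {"translation": [0, 0, 0], "roll": 0},
  {"translation": [0, 0, 0], "roll": 0},
])

```text
time: 18.37
tool_pos: [0.4515, -0.2216, 0.0597]
tool_rot: [-3.141, 0.003, -0.141]
contact_force: [-7.8, 0.0, 4.2]
opening: 0.0688
grip_force: 4.0
```

step_arm([
  {"translation": [0, 0, 0], "roll": 0},
  {"translation": [0, 0, 0], "roll": 0},
  {"translation": [0, 0, 0], "roll": 0},
  {"translation": [0, 0, 0], "roll": 0},
  {"translation": [0, 0, 0], "roll": 0},
  {"translation": [0, 0, 0], "roll": 0},
  {"translation": [0, 0, 0], "roll": 0},
  {"translation": [0, 0, 0], "roll": 0},
  {"translation": [0, 0, 0], "roll": 0},
], fingers=0, grip_force=30)

```text
time: 19.12
tool_pos: [0.4535, -0.2218, 0.0604]
tool_rot: [-3.141, -0.001, -0.142]
contact_force: [-1.7, 0.5, 5.1]
opening: 0.0416
grip_force: 33.5
```

step_arm([
  {"translation": [1.5, 0, 0], "roll": 0},
  {"translation": [1.5, 0, 0], "roll": 0},
  {"translation": [1.5, 0, 0], "roll": 0},
  {"translation": [1.5, 0, 0], "roll": 0},
  {"translation": [0, 0, 0], "roll": 0},
  {"translation": [0, 0, 0], "roll": 0},
  {"translation": [0, 0, 0], "roll": 0},
])

```text
time: 19.7
tool_pos: [0.4597, -0.2227, 0.0604]
tool_rot: [-3.141, -0.002, -0.142]
contact_force: [-0.8, -0.0, 6.1]
opening: 0.0417
grip_force: 33.7
```

step_arm([
  {"translation": [1.5, 0, 0], "roll": 0},
  {"translation": [1.5, 0, 0], "roll": 0},
  {"translation": [1.5, 0, 0], "roll": 0},
  {"translation": [1.5, 0, 0], "roll": 0},
  {"translation": [1.5, 0, 0], "roll": 0},
  {"translation": [1.5, 0, 0], "roll": 0},
  {"translation": [0, 0, 0], "roll": 0},
  {"translation": [0, 0, 0], "roll": 0},
])

```text
time: 20.37
tool_pos: [0.4685, -0.224, 0.0604]
tool_rot: [-3.141, -0.002, -0.142]
contact_force: [-1.5, 0.3, 6.4]
opening: 0.0417
grip_force: 33.6
```

step_arm([
  {"translation": [1, 0, 0], "roll": 0},
  {"translation": [1, 0, 0], "roll": 0},
  {"translation": [1, 0, 0], "roll": 0},
  {"translation": [1, 0, 0], "roll": 0},
  {"translation": [1, 0, 0], "roll": 0},
  {"translation": [0, 0, 0], "roll": 0},
  {"translation": [0, 0, 0], "roll": 0},
])

```text
time: 20.95
tool_pos: [0.4731, -0.2247, 0.0604]
tool_rot: [-3.141, -0.001, -0.142]
contact_force: [-3.6, -0.3, 5.9]
opening: 0.042
grip_force: 33.5
```

step_arm([
  {"translation": [1, 0, 0], "roll": 0},
  {"translation": [1, 0, 0], "roll": 0},
  {"translation": [1, 0, 0], "roll": 0},
  {"translation": [1, 0, 0], "roll": 0},
  {"translation": [1, 0, 0], "roll": 0},
  {"translation": [0, 0, 0], "roll": 0},
  {"translation": [0, 0, 0], "roll": 0},
])

```text
time: 21.53
tool_pos: [0.4775, -0.2253, 0.0604]
tool_rot: [-3.141, -0.0, -0.142]
contact_force: [-5.1, -1.2, 8.1]
opening: 0.0416
grip_force: 33.6
```

step_arm([
  {"translation": [1, 0, 0], "roll": 0},
  {"translation": [1, 0, 0], "roll": 0},
  {"translation": [0, 0, 0], "roll": 0},
  {"translation": [0, 0, 0], "roll": 0},
])

```text
time: 21.87
tool_pos: [0.479, -0.2255, 0.0604]
tool_rot: [-3.141, 0.001, -0.142]
contact_force: [-7.1, -0.8, 9.7]
opening: 0.0418
grip_force: 33.9
```

Run:
```python
from h import *
s=observe();print(s["tool_pos"],s["contact_force"],s["torque"])
im=read_camera("side");u,v=280,238
c=im[v-60:v+60,u-60:u+80,::-1]
cv2.imwrite("pics/s4.png",cv2.resize(c,None,fx=5,fy=5,interpolation=cv2.INTER_CUBIC))
```

```text
[ 0.47901188 -0.22549852  0.06037843] [-7.096264   -0.75717972  9.65041144] [ 1.15703191  1.08181864 -0.15948626]
```

View pics/s4.png

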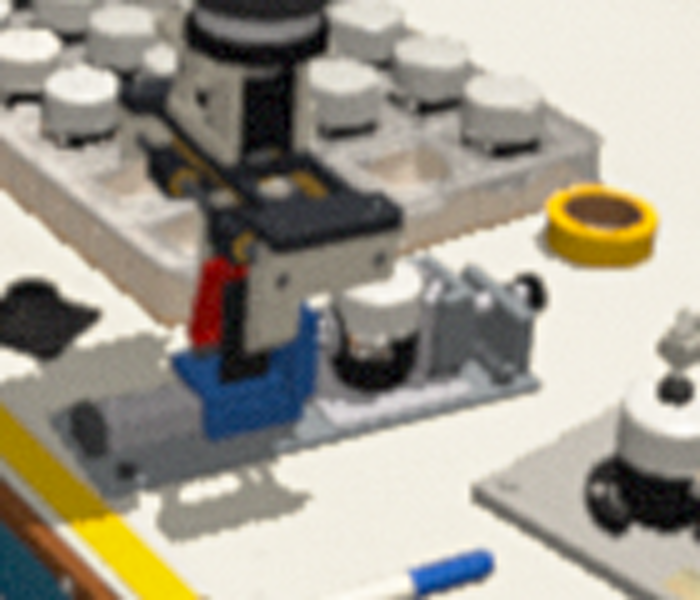

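The unit is against the V (crop (375,320)), upright. Now compress the pad in small steps.

step_arm([
  {"translation": [1, 0, 0], "roll": 0},
  {"translation": [1, 0, 0], "roll": 0},
  {"translation": [1, 0, 0], "roll": 0},
  {"translation": [1, 0, 0], "roll": 0},
  {"translation": [0, 0, 0], "roll": 0},
  {"translation": [0, 0, 0], "roll": 0},
  {"translation": [0, 0, 0], "roll": 0},
])

```text
time: 22.5
tool_pos: [0.4821, -0.226, 0.0604]
tool_rot: [-3.14, 0.003, -0.142]
contact_force: [-10.8, -0.8, 11.8]
opening: 0.0417
grip_force: 35.2
```

step_arm([
  {"translation": [1, 0, 0], "roll": 0},
  {"translation": [1, 0, 0], "roll": 0},
  {"translation": [1, 0, 0], "roll": 0},
  {"translation": [0, 0, 0], "roll": 0},
  {"translation": [0, 0, 0], "roll": 0},
  {"translation": [0, 0, 0], "roll": 0},
])

```text
time: 23.0
tool_pos: [0.4844, -0.2263, 0.0604]
tool_rot: [-3.14, 0.004, -0.142]
contact_force: [-13.4, -0.5, 13.9]
opening: 0.042
grip_force: 36.3
```

step_arm([
  {"translation": [1, 0, 0], "roll": 0},
  {"translation": [1, 0, 0], "roll": 0},
  {"translation": [0.8, 0, 0], "roll": 0},
  {"translation": [0, 0, 0], "roll": 0},
  {"translation": [0, 0, 0], "roll": 0},
  {"translation": [0, 0, 0], "roll": 0},
])

```text
time: 23.5
tool_pos: [0.4866, -0.2266, 0.0604]
tool_rot: [-3.14, 0.005, -0.142]
contact_force: [-16.0, -1.6, 16.5]
opening: 0.0417
grip_force: 37.2
```

step_arm([
  {"translation": [0, 0, 0], "roll": 0},
  {"translation": [0, 0, 0], "roll": 0},
  {"translation": [0, 0, 0], "roll": 0},
  {"translation": [0, 0, 0], "roll": 0},
  {"translation": [0, 0, 0], "roll": 0},
  {"translation": [0, 0, 0], "roll": 0},
], fingers=0.75)

```text
time: 24.0
tool_pos: [0.4855, -0.2238, 0.0579]
tool_rot: [-3.136, 0.01, -0.142]
contact_force: [-10.6, 8.0, 0.5]
opening: 0.0686
grip_force: 5.7
```

step_arm([
  {"translation": [-0.5, 0, 0], "roll": 0},
  {"translation": [-0.5, 0, 0], "roll": 0},
  {"translation": [0, 0, 0], "roll": 0},
  {"translation": [0, 0, 0], "roll": 0},
  {"translation": [0, 0, 0], "roll": 0},
], fingers=1)

```text
time: 24.42
tool_pos: [0.4893, -0.2275, 0.0601]
tool_rot: [3.141, -0.002, -0.141]
contact_force: [-0.2, 0.3, -0.0]
opening: 0.0911
grip_force: 0.0
```

step_arm([
  {"translation": [-1, 0, 0], "roll": 0},
  {"translation": [-1, 0, 0], "roll": 0},
  {"translation": [0, 0, 0], "roll": 0},
  {"translation": [0, 0, 0], "roll": 0},
])

```text
time: 24.75
tool_pos: [0.4864, -0.2268, 0.0599]
tool_rot: [3.142, -0.0, -0.141]
contact_force: [0.7, -0.8, 1.4]
opening: 0.0918
grip_force: 0.0
```

step_arm([
  {"translation": [-3, 0, 0], "roll": 0},
  {"translation": [0, 0, -10], "roll": 0},
  {"translation": [0, 0, -20], "roll": 0},
  {"translation": [0, 0, -20], "roll": 0},
  {"translation": [0, 0, -25], "roll": 0},
  {"translation": [0, 0, -25], "roll": 0},
  {"translation": [-12, 0, 0], "roll": 0},
  {"translation": [-12, 0, 0], "roll": 0},
  {"translation": [-12, 0, 0], "roll": 0},
  {"translation": [-12, 0, 0], "roll": 0},
  {"translation": [0, 0, 0], "roll": 0},
  {"translation": [0, 0, 0], "roll": 0},
  {"translation": [0, 0, 0], "roll": 0},
])

```text
time: 25.83
tool_pos: [0.4365, -0.2198, 0.1604]
tool_rot: [3.141, -0.001, -0.141]
contact_force: [0.2, -0.6, 0.2]
opening: 0.0918
grip_force: 0.0
```

Run:
```python
from h import *
s=observe();print(s["time"],s["tool_pos"])
w=read_camera("wrist")[:,:,::-1];np.save("wk.npy",get_calibration("wrist")["world_from_camera"])
sd=read_camera("side")[:,:,::-1]
a=cv2.resize(w[0:230,150:360],None,fx=2.6,fy=2.6,interpolation=cv2.INTER_CUBIC)[:,:460] if 0 else cv2.resize(w[0:230,160:340],(460,588),interpolation=cv2.INTER_CUBIC)
b=cv2.resize(sd[165:285,225:295+0],(340,583),interpolation=cv2.INTER_CUBIC);b=cv2.copyMakeBorder(b,0,5,0,0,cv2.BORDER_CONSTANT)
cv2.imwrite("pics/fin.png",np.hstack([a,b]))
```

```text
25.8333 [ 0.43654566 -0.21980748  0.16036936]
```

View pics/fin.png

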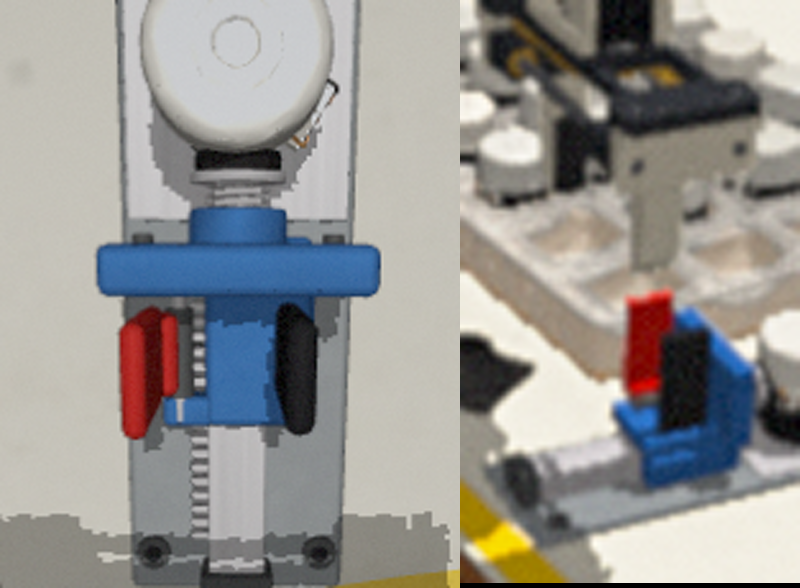

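The final view shows the pad (240,160) pressed against the unit, seated in the V. The red lever is as far out as at the start (lever-to-grip over cross-head width 0.695, was 0.694), so the pawl is home. A quick check of jaw travel and pad compression follows.

Run:
```python
from h import *
k=get_calibration("wrist")
def v(P):
    d=P[:2]-np.array([.515,-.2303]);c,n=np.cos(.14),np.sin(.14);return np.array([d[0]*c-d[1]*n,d[0]*n+d[1]*c]).round(4)
g=lambda a:(160+a[0]/2.556-.3,a[1]/2.557-.3)
k0=dict(k);T=np.array(k["world_from_camera"],float).copy()
T[:3,3]+=np.array([.4306,-.2188,.1569])-np.array([.43655,-.2198,.1604]);k0["world_from_camera"]=T
h=lambda a:(a[0]/1.5-.17,a[1]/1.5-.17)
for n,z,a1,a0 in [("back",.082,(240,296),(380,254)),("rubber",.059,(240,168),(380,162)),("unit",.074,(236,42),(375,38))]:
    print(n,"now",v(ray("wrist",g(a1),z,k)),"before",v(ray("wrist",h(a0),z,k0)))
```

```text
back now [-0.0212 -0.003 ] before [-0.0636 -0.0025]
rubber now [ 0.0127 -0.0031] before [-0.023  -0.0026]
unit now [ 0.0424 -0.002 ] before [ 0.0302 -0.0004]
```

Ambiguous by a notch (42 mm measured, 40 or 45 possible), so I'll touch the cross-head lightly to settle it.

step_arm([
  {"translation": [8, -1, 0], "roll": 0},
  {"translation": [9, -1, 0], "roll": 0},
  {"translation": [9, -1, 0], "roll": 0},
  {"translation": [8, -1.4, 0], "roll": 0},
  {"translation": [0, 0, 0], "roll": 0},
  {"translation": [0, 0, 0], "roll": 0},
  {"translation": [0, 0, 20], "roll": 0},
  {"translation": [0, 0, 20], "roll": 0},
  {"translation": [0, 0, 20], "roll": 0},
  {"translation": [0, 0, 20], "roll": 0},
  {"translation": [0, 0, 20], "roll": 0},
  {"translation": [0, 0, 0], "roll": 0},
  {"translation": [0, 0, 0], "roll": 0},
  {"translation": [0, 0, 0], "roll": 0},
], fingers=0.63)

```text
time: 27.1
tool_pos: [0.4705, -0.2202, 0.0608]
tool_rot: [3.141, -0.001, -0.141]
contact_force: [0.8, -0.2, 0.5]
opening: 0.0577
grip_force: 0.0
```

step_arm([
  {"translation": [2, 0, 0], "roll": 0},
  {"translation": [2, 0, 0], "roll": 0},
  {"translation": [2, 0, 0], "roll": 0},
  {"translation": [2, 0, 0], "roll": 0},
  {"translation": [1.5, 0, 0], "roll": 0},
  {"translation": [0, 0, 0], "roll": 0},
  {"translation": [0, 0, 0], "roll": 0},
  {"translation": [0, 0, 0], "roll": 0},
])

```text
time: 27.77
tool_pos: [0.4794, -0.2212, 0.0597]
tool_rot: [-3.141, 0.0, -0.141]
contact_force: [0.4, 0.5, 0.5]
opening: 0.0578
grip_force: 0.0
```

step_arm([
  {"translation": [1, 0, 0], "roll": 0},
  {"translation": [1, 0, 0], "roll": 0},
  {"translation": [0, 0, 0], "roll": 0},
  {"translation": [0, 0, 0], "roll": 0},
  {"translation": [0, 0, 0], "roll": 0},
])

```text
time: 28.18
tool_pos: [0.4815, -0.2215, 0.0598]
tool_rot: [-3.141, 0.0, -0.141]
contact_force: [0.5, 0.3, 0.5]
opening: 0.0575
grip_force: 0.0
```

step_arm([
  {"translation": [1, 0, 0], "roll": 0},
  {"translation": [0.5, 0, 0], "roll": 0},
  {"translation": [0, 0, 0], "roll": 0},
  {"translation": [0, 0, 0], "roll": 0},
  {"translation": [0, 0, 0], "roll": 0},
])

```text
time: 28.6
tool_pos: [0.483, -0.2217, 0.0598]
tool_rot: [-3.141, 0.0, -0.141]
contact_force: [-0.4, -0.3, -0.4]
opening: 0.0579
grip_force: 0.0
```

step_arm([
  {"translation": [1, 0, 0], "roll": 0},
  {"translation": [0.5, 0, 0], "roll": 0},
  {"translation": [0, 0, 0], "roll": 0},
  {"translation": [0, 0, 0], "roll": 0},
  {"translation": [0, 0, 0], "roll": 0},
])

```text
time: 29.02
tool_pos: [0.4845, -0.2219, 0.0598]
tool_rot: [-3.142, 0.0, -0.141]
contact_force: [-0.1, 0.3, 0.2]
opening: 0.0579
grip_force: 0.0
```

step_arm([
  {"translation": [1, 0, 0], "roll": 0},
  {"translation": [0, 0, 0], "roll": 0},
  {"translation": [0, 0, 0], "roll": 0},
  {"translation": [0, 0, 0], "roll": 0},
])

```text
time: 29.35
tool_pos: [0.4849, -0.2219, 0.0597]
tool_rot: [-3.141, 0.001, -0.141]
contact_force: [-3.7, 0.4, 2.4]
opening: 0.0578
grip_force: 1.7
```

The contact is at x = 0.4848, which puts the jaw about 2.3 mm behind its squeezed position. That makes the pad about 11 N, matching the picture, and the jaw is locked. Retreat and hand in.

step_arm([
  {"translation": [-3, 0, 0], "roll": 0},
  {"translation": [-5, 0, 0], "roll": 0},
  {"translation": [0, 0, 0], "roll": 0},
  {"translation": [0, 0, -15], "roll": 0},
  {"translation": [0, 0, -25], "roll": 0},
  {"translation": [0, 0, -25], "roll": 0},
  {"translation": [0, 0, -25], "roll": 0},
  {"translation": [0, 0, -20], "roll": 0},
  {"translation": [0, 0, 0], "roll": 0},
  {"translation": [0, 0, 0], "roll": 0},
])

```text
time: 30.18
tool_pos: [0.478, -0.2213, 0.1707]
tool_rot: [3.141, -0.003, -0.141]
contact_force: [-0.5, 0.3, -0.9]
opening: 0.0577
grip_force: 0.0
```

```bash
python3 -c "
from cell import *
print(observe()['tool_pos'],hand_in())"
```

```text
the job is handed in; nothing more can be done
[ 0.47803446 -0.22125983  0.17070456] None
```

The job is handed in at about 30 s: the unit stands in the V, held by the vice alone at about 11 N (estimated from wrist force and jaw position), with the lever released, the jaw locked and the arm clear.

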